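# Light up the bore of a clamped coupling with the bench torch

### The arm

A 6-joint arm with a two-finger parallel gripper is mounted at the origin on the work surface. World frame = base frame: x ahead of the robot, y to its left, z up, the work surface at z = 0. Lengths are in mm, angles in degrees, forces in N, time in s.
With the tool pointing down it reaches from about 350 to 875 mm from the base axis. Payload 4.2 kg.
Tool frame: the origin (TCP) lies at the very end of the fingers, on their centre line; the grasp point (between the pads) lies 19 mm behind it (r.grasp_offset is the distance from the TCP to the grasp point, in mm); z points along the fingers, y is the line along which they close (so a half turn about z gives the same grasp; the last joint's range is limited). The gripper opens to 85 mm and grips with 20 to 120 N. Pads are 22 mm wide; open, the fingers measure 114 mm over their backs; the gripper's body (76 mm by 85 mm) begins 54 mm behind the grasp point. The pads swing forward as they close: fully open they stand 13 mm farther back than shut.
Start: joints at [81.681, 22.042, 0.453, 0, -68.411, -14.817], TCP at [245.539, 574.726, 231.312] pointing down, gripper open.
Joint ranges: [-179.83, 179.83], [-69.29, 118.12], [-61.27, 80.66], [-181.25, 117.63], [-171.15, -9.14], [-177.46, 177.46]. Speed limits (degrees/s): [159.86, 159.86, 180, 180, 180, 180].

### API

Orientations are given as a 3x3 rotation matrix whose columns are the frame's x, y, z axes.
In Python, from cell import r gives the robot as it stands.
- The arm moves only by the tool drive_tool, never from a script. Its argument "deltas" is a list of rows, each a list of 5 numbers: the opening, from 0 (shut) to 1 (fully open), then the shift along the tool's x, y, z in m, then the turn about the tool's z in rad. In form: [[claw, tx, ty, tz, roll], ...]. A call has 1 to 12 rows; each row shifts and turns the commanded pose from where the row before left it, along the tool's axes as they then stand; what a row does not reach is not made up. A row lasts 1/10 s, in which the tool goes at most 50 mm and 8.59 degrees, less where a joint would pass 70% of its speed; a pose out of reach is approached as far as the arm can. A call is refused whole if a number of a shift passes 0.05 or a number of a turn 0.15, either way. A call with a gripper value outside its range is refused whole. The fingers move at their own pace and stop on an object; "grip_force" is the grip in N (left out, the last holds). Time passes only in rows, so rows that do not move let the fingers close. It gives the time, the measured TCP pose, the force, the opening and the grip force at its end, in the units of the state.
- r.get_state(): the state, without advancing time (a new reading comes with each control period).
- r.snapshot(name): name is "side" or "top"; returns a dict with "frame" (420x560x3 uint8, blue, green, red), "intrinsics" (3x3 intrinsics, pixels), "dist_coeffs" ([k1, k2, p1, p2, k3] as OpenCV has them; the pictures are not rectified), "extrinsics" (4x4, takes a point from world to camera coordinates). Camera axes: x right, y down, z forward; pixel columns grow to the right and rows downward; lengths in mm; the calibration is good to about 2 mm. A picture is of the moment at which its call begins. There is no depth.
- r.hand_in(): hands the job in; it is judged then, once.
The state is a dict: "t": time; "joint_pos": joint angles; "dq": joint speeds; "joint_efforts": joint torques, N m; "position": TCP position; "tcp_rot": TCP orientation; "wrist_force": force on the tool from outside, world axes, zero at the start; "moment": the same for the moment, N m; "gripper_width": finger opening in mm; "gripper_force": force on a finger pad.
Only numpy, scipy, OpenCV 4.12 (cv2) and the standard library are available. Lean on these libraries where they do the work, as an engineer would, in place of code of your own. Each camera call takes 0.05 s, during which the arm holds its last target. There are 200 camera calls.

### The job

Draw the yellow torch out of its sloping socket in the rack, turn it level and hold it up about 5 cm short of the brass coupling in the vice, on the robot's side, with the lens facing the coupling and in line with the bore so that it would shine straight through. Do not touch the vice or coupling, and leave the other things on the bench alone. Finish while still holding the torch steady there; do not put it down.

Things in the scene. Friction and masses are not known exactly. Their poses are not given: they have to be found in the camera images.
- rack: Blue base plate 150 x 170 x 12 mm with two grey sockets (29 mm bore, 38 mm outside, 80 mm deep), fixed. Origin under the plate's centre, z up. Sockets at y = +50 and -50 mm, leaning 40 deg from vertical: axes along (0.643, 0, 0.766); floors at x = -45, z = 32 mm, mouths at x = 6, z = 93 mm. Torch in one socket, driver in the other.
- torch: Yellow round torch 176 mm long, about 0.18 kg: handle 26 mm across up to 130 mm from the tail, then a black head widening to 38 mm with a white lens. Origin at the centre of the tail's end, z along it towards the lens. Stands loosely in a socket, tail down, 80 mm deep; handle free from 80 to 130 mm; centre of mass about 80 mm from the tail.
- torch_lens (a point): Centre of the torch's lens, 176 mm from the tail along the torch's z; same axes as the torch.
- driver: Bystander: steel socket driver with a round blue handle, 150 mm long, 29 mm across, in the other socket of the rack; origin at its lower end, z along it. Leave it there.
- vice: Blue bench vice, bolted down, 207 mm high, 70 mm along x, 190 mm along y, with a screw and bar on its -y side reaching y = -150 mm. Origin under its centre, z up. It clamps a brass coupling (110 mm long, 54 mm across, 36 mm through bore), bore level along the vice's x, 180 mm above the bench; open end facing the robot at x = -55 mm.
- bore_mouth (a point): Centre of the coupling's open end facing the robot, 180 mm above the bench; same axes as the vice: +x runs into the bore, so the torch must point along +x.
- spanner: Bystander: steel spanner lying on the bench.
- tape: Bystander: red ring of tape lying on the bench, 84 mm across, 19 mm high.
- oilcan: Bystander: red can standing on the bench, 52 mm across, 110 mm high.
Not all that is in view belongs to the job. Leave any green or orange look-alike of the torch alone.

How it is judged:
By the outcome, as a careful person would: the job done as asked, in the order asked, and still so for the second after the job is handed in, while the arm keeps its last pose, push and grip.
It also fails if it takes over 38 s, if anything falls off the work surface, if the arm or the gripper's body presses on something with over 40 N, if the wrist force passes 120 N, or if a joint passes its speed limit or range.

## Working session

There is one attempt and no reset: what is moved stays moved. The work goes in short steps, Python scripts to look and compute and a tool call to move; the robot and the scene stay as the last step left them, time stands still between calls to the robot, and variables do not carry over. Pictures are saved under pics/ and viewed, at most 10 in all, crops included, and the job is handed in when it is done.

Besides the shell and the picture viewer there is one more tool, called after ">>>" by a JSON object that holds its "method" and its "body". drive_tool: Moves the arm, as the interface text tells. Its arguments: {"type":"object","properties":{"deltas":{"type":"array"},"grip_force":{"type":"number"}},"required":["deltas"]}

```bash
mkdir -p pics; ls; python3 - <<'E'
from cell import r
import cv2,numpy as np
for n in("side","top"):
    s=r.snapshot(n);cv2.imwrite(f"pics/{n}0.png",s["frame"])
    print(n,np.round(s["intrinsics"],1).tolist(),s["dist_coeffs"],np.round(s["extrinsics"],3).tolist())
s=r.get_state();print(s);print(r.grasp_offset)
E
```

```text
pics
side [[418.3, 0.0, 278.4], [0.0, 418.3, 211.0], [0.0, 0.0, 1.0]] [-0.07105641  0.          0.          0.          0.        ] [[0.902, -0.432, -0.016, -450.823], [-0.344, -0.694, -0.633, 215.584], [0.263, 0.576, -0.774, 1241.445], [0.0, 0.0, 0.0, 1.0]]
top [[398.8, 0.0, 280.8], [0.0, 398.8, 207.7], [0.0, 0.0, 1.0]] [-0.10647768  0.          0.          0.          0.        ] [[-0.024, -1.0, 0.007, -40.217], [-0.987, 0.023, -0.161, 474.274], [0.161, -0.011, -0.987, 1411.742], [0.0, 0.0, 0.0, 1.0]]
{'t': 0.1, 'joint_pos': array([ 8.16807126e+01,  2.20878090e+01,  3.88525556e-01, -2.55332968e-02,
       -6.84103579e+01, -1.48180669e+01]), 'dq': array([ 0.06011243, -0.02539128,  0.23293807,  0.21626885,  0.02747758,
       -0.05020378]), 'joint_efforts': array([-7.67338515e-04, -3.93324423e+01,  1.88928097e+01,  4.19794947e+00,
       -2.64244278e-03,  6.10447458e-06]), 'position': array([245.3498968 , 574.27530278, 230.32135463]), 'tcp_rot': array([[ 9.19500946e-01, -3.93087191e-01, -6.86887613e-04],
       [-3.93087781e-01, -9.19499122e-01, -1.83347543e-03],
       [ 8.91231500e-05,  1.95588952e-03, -9.99998083e-01]]), 'wrist_force': array([ 0.84555672, -0.04517467, -0.28137226]), 'moment': array([-0.01413674, -0.00974868, -0.00584615]), 'gripper_force': 0.0, 'gripper_width': 85.3425183676979}
18.700000000000003
```

View pics/side0.png

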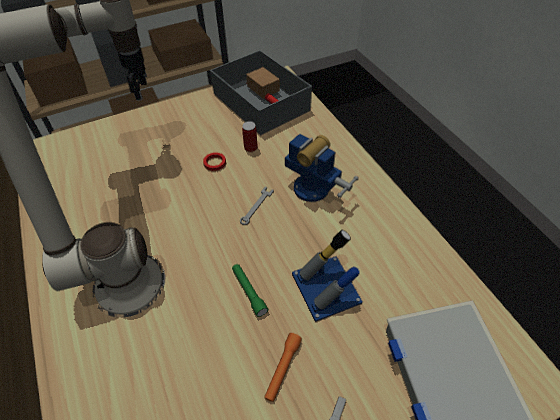

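View pics/top0.png

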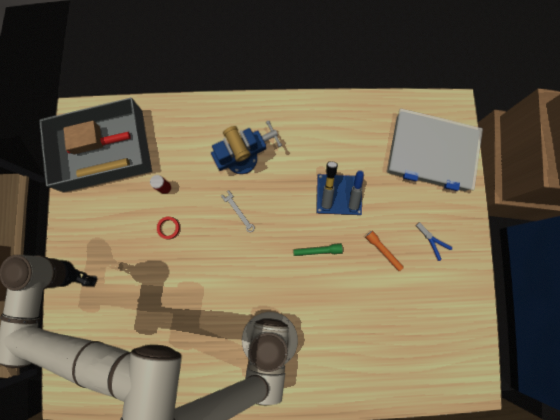

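The torch candidates are:
- the yellow-handled one with a black head in the rack, at side (330,255) and top (330,180);
- the green one, side (250,290);
- the orange one, side (285,367);
- a yellow stick in the bin, top (100,167).

The one in the rack's sloping socket fits the description. I'll confirm it with enlarged crops.

```bash
python3 - <<'E'
import cv2,numpy as np
a=cv2.imread("pics/side0.png");b=cv2.imread("pics/top0.png")
def c(im,x,y,w,h,k):
    o=cv2.resize(im[y:y+h,x:x+w],None,fx=k,fy=k,interpolation=cv2.INTER_CUBIC)
    o=cv2.convertScaleAbs(o,alpha=1.3,beta=15)
    for i in range(0,w,10):cv2.putText(o,str(x+i),(i*k,8),0,.3,(255,255,255),1);cv2.line(o,(i*k,10),(i*k,14),(255,255,255),1)
    for i in range(10,h,10):cv2.putText(o,str(y+i),(0,i*k+3),0,.3,(255,255,255),1)
    return o
cv2.imwrite("pics/rack.png",np.hstack([c(a,288,225,80,100,5),c(b,308,145,66,83,6)[:500,:396]]))
cv2.imwrite("pics/vice.png",np.hstack([c(a,278,128,84,100,5),c(b,205,115,63,83,6)[:500]]))
E
```

```text
Traceback (most recent call last):
ValueError: all the input array dimensions except for the concatenation axis must match exactly, but along dimension 0, the array at index 0 has size 500 and the array at index 1 has size 498
```

```bash
python3 - <<'E'
import cv2,numpy as np
a=cv2.imread("pics/side0.png");b=cv2.imread("pics/top0.png")
def c(im,x,y,w,h,k):
    o=cv2.resize(im[y:y+h,x:x+w],None,fx=k,fy=k,interpolation=cv2.INTER_CUBIC)
    o=cv2.convertScaleAbs(o,alpha=1.3,beta=15)
    for i in range(0,w,10):cv2.putText(o,str(x+i),(i*k,8),0,.3,(255,255,255),1);cv2.line(o,(i*k,10),(i*k,14),(255,255,255),1)
    for i in range(10,h,10):cv2.putText(o,str(y+i),(0,i*k+3),0,.3,(255,255,255),1)
    return o
cv2.imwrite("pics/rack.png",np.hstack([c(a,288,225,80,100,5),c(b,308,145,66,84,6)[:500,:396]]))
cv2.imwrite("pics/vice.png",np.hstack([c(a,278,128,84,100,5),c(b,205,115,63,84,6)[:500]]))
E
```

```text
(no output)
```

View pics/rack.png

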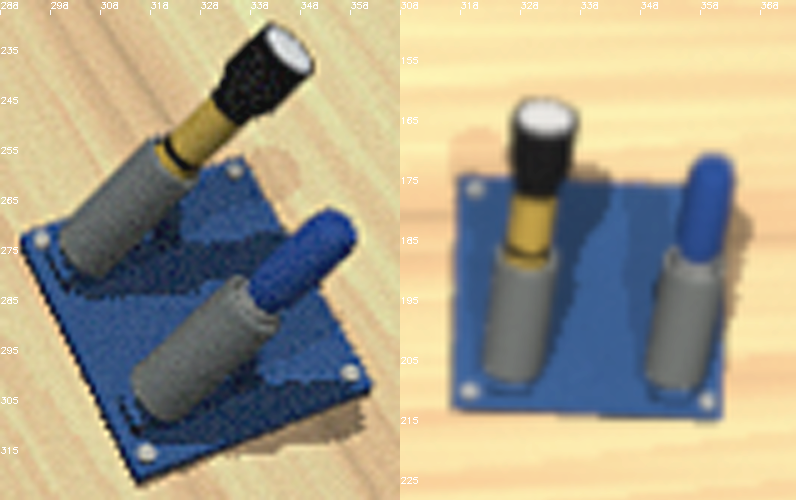

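View pics/vice.png

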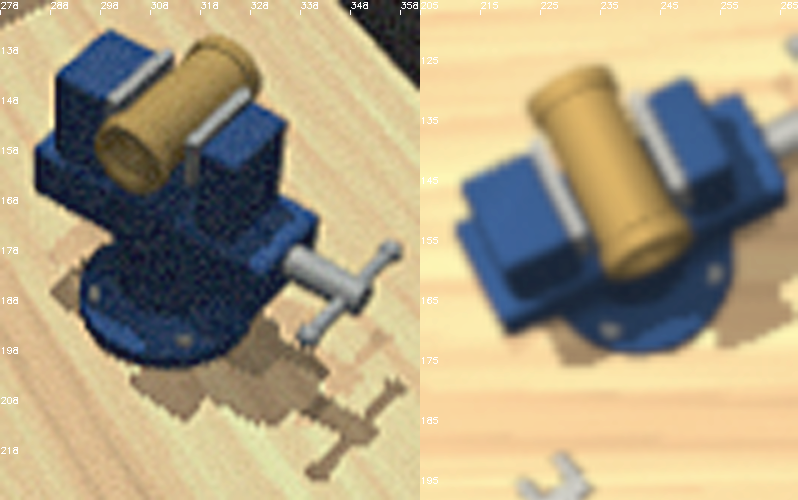

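Confirmed: the yellow torch with a black head and white lens (lens at side (346,235), top (332,165)) is in the +y socket, beside the blue driver. The coupling's near mouth is at side (304,160), top (244,157). Next I fit the poses and check them with an overlay.

```bash
cat > h.py <<'E'
from cell import r
import cv2,numpy as np
from scipy.optimize import least_squares
def cams():return {n:r.snapshot(n) for n in("side","top")}
def pj(s,P):
    E=s["extrinsics"];P=np.atleast_2d(np.array(P,float))
    return cv2.projectPoints(P,cv2.Rodrigues(E[:3,:3])[0],E[:3,3],s["intrinsics"],np.array(s["dist_coeffs"]))[0][:,0]
def Rz(a):c,s=np.cos(a),np.sin(a);return np.array([[c,-s,0],[s,c,0],[0,0,1]])
def tf(q,P):return np.atleast_2d(P)@Rz(q[2]).T+[q[0],q[1],0]
def tri(S,pix):
    rows=[]
    def f(p):return np.concatenate([pj(S[n],p)[0]-pix[n] for n in pix])
    o=least_squares(f,[500,0,150]);return o.x,o.fun
E
cat > fit.py <<'E'
from h import *
S=cams();A=lambda L,x,y,k:np.array(L)/k+[x,y]
sp=A([(22,236),(137,478),(371,385),(243,158)],288,225,5);tp=A([(55,175),(51,409),(321,418)],308,145,6)
cs=[(-75,85,12),(-75,-85,12),(75,-85,12),(75,85,12)];ct=[(75,85,12),(-75,85,12),(-75,-85,12)]
f=lambda q:np.concatenate([pj(S["side"],tf(q,cs))-sp,pj(S["top"],tf(q,ct))-tp]).ravel()
k=least_squares(f,[500,-150,0],x_scale=[100,100,1]);print("rack",k.x[:2],np.degrees(k.x[2]),np.round(k.fun,1))
R=k.x
lens,e=tri(S,{"side":A([(289,50)],288,225,5)[0],"top":A([(147,118)],308,145,6)[0]});print("lens",lens,np.round(e,1))
ax=np.array([.6428,0,.766]);fl=np.array([-45,50,32.])
print("lens pred",tf(R,fl+176*ax),"mouth",tf(R,fl+80*ax))
th=np.linspace(0,2*np.pi,73)
def ext(s,q,x):
    C=tf(q,np.c_[np.full(73,x),27*np.cos(th),180+27*np.sin(th)]);c=pj(s,C)
    a=pj(s,tf(q,[(-55,0,180),(55,0,180)]));d=a[1]-a[0];n=np.array([-d[1],d[0]])/np.hypot(*d)
    t=(c-a[0])@n;return c[[t.argmin(),t.argmax()]]
vs=A([(98,135),(165,188),(195,42),(262,88)],278,128,5);vt=A([(187,270),(272,235),(110,103),(194,72)],205,115,6)
g=lambda q:np.concatenate([np.vstack([ext(S[n],q,-55),ext(S[n],q,55)])-p for n,p in(("side",vs),("top",vt))]).ravel()
k=least_squares(g,[700,100,.4],x_scale=[100,100,1],diff_step=1e-3);V=k.x;print("vice",V[:2],np.degrees(V[2]),np.round(k.fun,1),"mouth",tf(V,(-55,0,180)))
np.savez("fit.npz",R=R,V=V,lens=lens)
out=[]
for n,x0,y0,x1,y1 in(("side",278,128,378,328),("top",205,115,375,225)):
    im=S[n]["frame"];z=4 if n=="top" else 3
    o=cv2.resize(im[y0:y1,x0:x1],None,fx=z,fy=z)
    def pl(P,c):cv2.polylines(o,[np.int32((pj(S[n],P)+.5-[x0,y0])*z)],0,c,1)
    pl(tf(R,cs+cs[:1]),(0,255,0));pl(tf(R,[fl,fl+176*ax]),(0,0,255))
    for x,rr in((-55,27),(55,27),(-55,18)):pl(tf(V,np.c_[np.full(73,x),rr*np.cos(th),180+rr*np.sin(th)]),(0,255,0))
    pl(tf(V,[(-155,0,180),(55,0,180)]),(0,0,255))
    out.append(o)
cv2.imwrite("pics/ov.png",cv2.copyMakeBorder(np.vstack([out[1],np.zeros((0,680,3),np.uint8)]),0,0,0,0,0));cv2.imwrite("pics/ovs.png",out[0])
E
python3 fit.py
```

```text
rack [ 522.8294314 -274.7858807] -4.038510197381595 [-1.2 -0.8 -0.4  0.1  1.  -0.  -0.1 -1.2  0.9 -0.4  0.3 -0.1  0.9  0.6]
lens [ 596.67592477 -229.14526239  164.02709894] [-0.1  0.   0.  -0.1]
lens pred [[ 594.31440106 -229.70841905  166.816     ]] mouth [[ 532.75882774 -225.36245645   93.28      ]]
vice [673.7154243  92.4134506] 25.92369915861268 [ 0.4 -1.7 -1.2  0.3  1.2 -1.4 -0.9  1.5  0.9  0.8  1.  -0.7 -0.5  0.9
 -0.4 -1.1] mouth [[624.24968774  68.36888975 180.        ]]
```

View pics/ov.png

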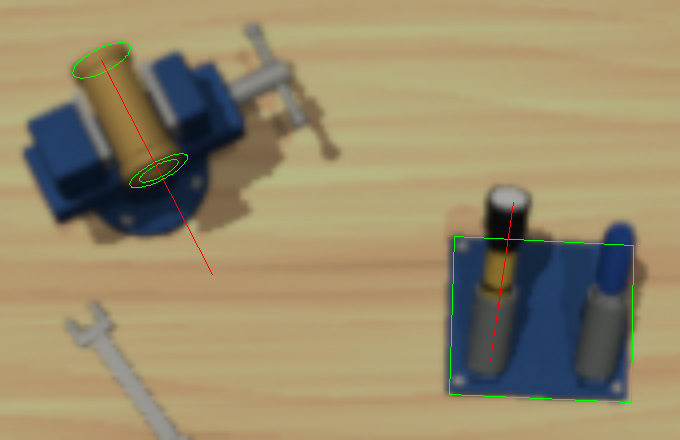

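View pics/ovs.png

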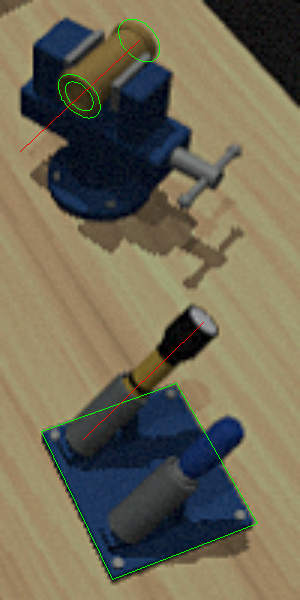

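The fits are good to about 2–3 mm. I'm moving over the torch now. The tool stays vertical, so the levelling will have to come from pivoting the torch between the pads against the socket rim.

>>> {"method": "drive_tool", "body": {"deltas": [[1, 0.0248, 0.0257, 0, 0], [1, 0.0248, 0.0257, 0, 0], [1, 0.0248, 0.0257, 0, 0], [1, 0.0248, 0.0257, 0, 0], [1, 0.0248, 0.0257, 0, 0], [1, 0.0248, 0.0257, 0, 0], [1, 0.0248, 0.0257, 0, 0], [1, 0.0248, 0.0257, 0, 0], [1, 0.0248, 0.0257, 0, 0], [1, 0.0248, 0.0257, 0, 0], [1, 0.0248, 0.0257, 0, 0], [1, 0.0248, 0.0257, 0, 0]]}}

```text
t: 1.4
position: [398.2, 172.7, 231.4]
tcp_rot: [[0.92, -0.393, 0.0], [-0.393, -0.92, 0.0], [0.0, -0.0, -1.0]]
wrist_force: [0.4, 1.1, 0.2]
gripper_width: 85.2
gripper_force: 0.0
```

>>> {"method": "drive_tool", "body": {"deltas": [[1, 0.0248, 0.0257, 0, 0], [1, 0.0248, 0.0257, 0, 0], [1, 0.0248, 0.0257, 0, 0], [1, 0.0248, 0.0257, 0, 0], [1, 0.0248, 0.0257, 0, 0], [1, 0.0248, 0.0257, 0, 0], [1, 0.0248, 0.0257, 0, 0], [1, 0.0248, 0.0257, 0, -0.0684], [1, 0.0248, 0.0257, 0, -0.0684], [1, 0, 0, 0, -0.0684], [1, 0, 0, 0, -0.0684], [1, 0, 0, 0, -0.0684]]}}

```text
t: 2.6
position: [514.5, -125.7, 230.9]
tcp_rot: [[0.998, -0.06, -0.001], [-0.06, -0.998, 0.0], [-0.001, -0.0, -1.0]]
wrist_force: [-1.4, -0.7, 0.2]
gripper_width: 85.9
gripper_force: 0.0
```

>>> {"method": "drive_tool", "body": {"deltas": [[1, 0.0138, 0.0328, 0, 0], [1, 0.0138, 0.0328, 0, 0], [1, 0.0137, 0.0328, 0, 0], [1, 0, 0, 0.02, 0], [1, 0, 0, 0.02, 0], [1, 0, 0, 0.02, 0], [1, 0, 0, 0.02, 0], [1, 0, 0, 0.02, 0], [1, 0, 0, 0.012, 0], [1, 0, 0, 0.01, 0], [1, 0, 0, 0, 0]]}}

```text
t: 3.7
position: [549.1, -225.9, 108.0]
tcp_rot: [[0.998, -0.062, -0.003], [-0.062, -0.998, 0.001], [-0.003, -0.0, -1.0]]
wrist_force: [0.4, 0.2, 0.6]
gripper_width: 85.6
gripper_force: 0.0
```

```bash
cat > look.py <<'E'
import sys;from h import *
# usage: look.py name  sx sy  tx ty  (crop corners, 66x100 side x6 / 66x100 top x6)
n,sx,sy,tx,ty=sys.argv[1],*map(int,sys.argv[2:6]);S=cams()
def c(im,x,y):
    k=6;o=cv2.convertScaleAbs(cv2.resize(im[y:y+96,x:x+66],None,fx=k,fy=k,interpolation=cv2.INTER_CUBIC),alpha=1.3,beta=15)
    for i in range(0,66,10):cv2.putText(o,str(x+i),(i*k,8),0,.3,(255,255,255),1)
    for i in range(10,96,10):cv2.putText(o,str(y+i),(0,i*k+3),0,.3,(255,255,255),1)
    return o
cv2.imwrite(f"pics/{n}.png",np.hstack([c(S["side"]["frame"],sx,sy),c(S["top"]["frame"],tx,ty)]))
cv2.imwrite(f"pics/{n}_s.png",S["side"]["frame"]);cv2.imwrite(f"pics/{n}_t.png",S["top"]["frame"])
E
python3 look.py g1 300 210 300 130
```

```text
(no output)
```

View pics/g1.png

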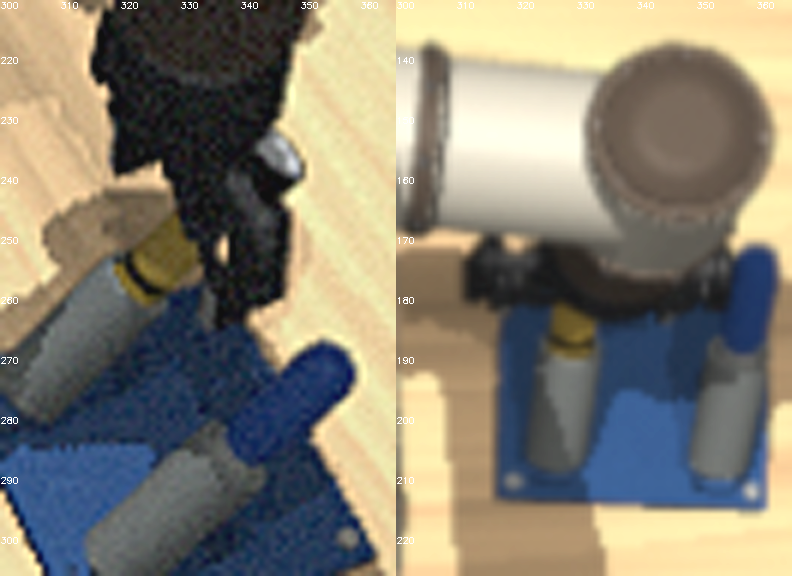

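The fingers straddle the handle with no contact, and the lens is clear of the gripper body (side (345,235)). I'm closing, then drawing it out along the socket axis.

>>> {"method": "drive_tool", "body": {"deltas": [[0, 0, 0, 0, 0], [0, 0, 0, 0, 0], [0, 0, 0, 0, 0], [0, 0, 0, 0, 0], [0, 0, 0, 0, 0], [0, 0, 0, 0, 0], [0, 0, 0, 0, 0], [0, 0, 0, 0, 0]], "grip_force": 60}}

```text
t: 4.6
position: [550.2, -224.5, 110.2]
tcp_rot: [[0.998, -0.062, 0.001], [-0.062, -0.998, 0.002], [0.001, -0.002, -1.0]]
wrist_force: [-0.3, 6.6, 4.5]
gripper_width: 23.8
gripper_force: 58.6
```

>>> {"method": "drive_tool", "body": {"deltas": [[0, 0.0032, 0, -0.0038, 0], [0, 0.0032, 0, -0.0038, 0], [0, 0.0064, 0, -0.0077, 0], [0, 0.0064, 0, -0.0077, 0]]}}

```text
t: 5.0
position: [568.0, -226.6, 131.4]
tcp_rot: [[0.998, -0.063, -0.004], [-0.063, -0.998, 0.002], [-0.004, -0.001, -1.0]]
wrist_force: [-1.8, 4.7, -3.8]
gripper_width: 23.7
gripper_force: 59.3
```

>>> {"method": "drive_tool", "body": {"deltas": [[0, 0.0096, 0, -0.0115, 0], [0, 0.0096, 0, -0.0115, 0], [0, 0.0096, 0, -0.0115, 0], [0, 0.0096, 0, -0.0115, 0], [0, 0, 0, -0.01, 0], [0, 0, 0, 0, 0]]}}

```text
t: 5.6
position: [609.0, -230.5, 190.9]
tcp_rot: [[0.998, -0.061, 0.005], [-0.061, -0.998, -0.002], [0.005, 0.002, -1.0]]
wrist_force: [-0.1, -0.6, -1.6]
gripper_width: 23.5
gripper_force: 59.1
```

```bash
python3 look.py g2 310 190 300 130
```

```text
(no output)
```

View pics/g2.png

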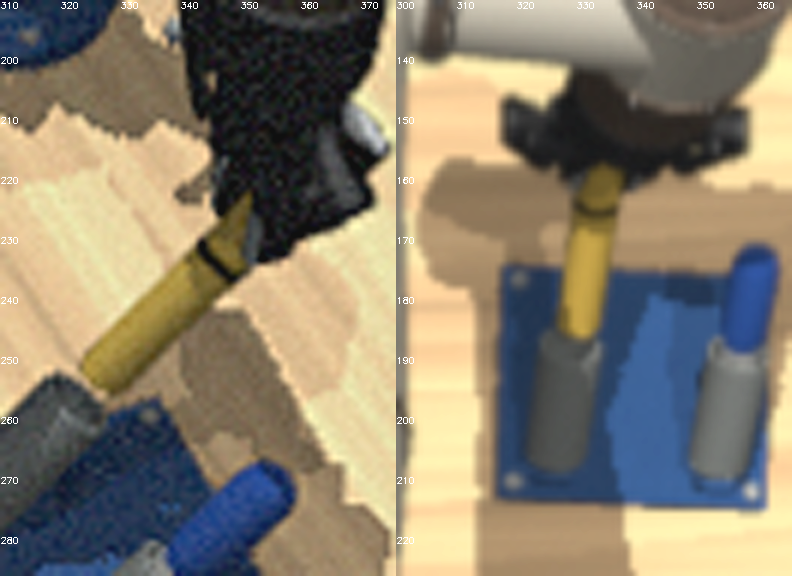

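The torch is clear of the socket, with its tail at side (327,251), and its slope unchanged. I'll bring the tail's underside onto the socket rim and follow an arc, so the torch pivots level between the pads.

>>> {"method": "drive_tool", "body": {"deltas": [[0, 0, 0, -0.02, 0], [0, -0.0125, 0, 0, 0], [0, -0.0125, 0, 0, 0], [0, -0.012, 0, 0, 0], [0, 0, 0, 0.012, 0], [0, 0, 0, 0.012, 0], [0, 0, 0, 0, 0]], "grip_force": 40}}

```text
t: 6.4
position: [568.9, -226.9, 181.1]
tcp_rot: [[0.998, -0.062, -0.005], [-0.062, -0.998, 0.002], [-0.006, -0.001, -1.0]]
wrist_force: [0.4, 0.3, -3.1]
gripper_width: 24.0
gripper_force: 59.0
```

>>> {"method": "drive_tool", "body": {"deltas": [[0, 0.0055, 0, 0.0045, 0], [0, 0.0055, 0, 0.0045, 0], [0, 0.0051, 0, 0.0047, 0], [0, 0.0044, 0, 0.0055, 0], [0, 0.0043, 0, 0.0056, 0], [0, 0.0041, 0, 0.0056, 0], [0, 0.0034, 0, 0.0063, 0], [0, 0.003, 0, 0.0064, 0], [0, 0.0026, 0, 0.0064, 0], [0, 0, 0, 0, 0]]}}

```text
t: 7.4
position: [609.0, -230.0, 134.2]
tcp_rot: [[0.998, -0.061, 0.001], [-0.061, -0.998, -0.001], [0.001, 0.001, -1.0]]
wrist_force: [0.8, -0.4, 4.6]
gripper_width: 23.4
gripper_force: 63.3
```

>>> {"method": "drive_tool", "body": {"deltas": [[0, 0.002, 0, 0.0066, 0], [0, 0.0017, 0, 0.0068, 0], [0, 0.0012, 0, 0.0068, 0], [0, 0, 0, 0, 0]]}}

```text
t: 7.8
position: [613.7, -230.0, 114.1]
tcp_rot: [[0.998, -0.061, 0.001], [-0.061, -0.998, -0.0], [0.001, 0.0, -1.0]]
wrist_force: [3.0, -0.3, 4.0]
gripper_width: 23.8
gripper_force: 63.4
```

```bash
python3 look.py g3 310 190 300 130; python3 - <<'E'
import cv2
s=cv2.cvtColor(cv2.imread("pics/g2_s.png"),cv2.COLOR_BGR2HSV);t=cv2.cvtColor(cv2.imread("pics/g2_t.png"),cv2.COLOR_BGR2HSV)
print("torch",[s[y,x].tolist() for x,y in((333,247),(338,243),(345,232))],[t[y,x].tolist() for x,y in((330,181),(332,170),(328,178))])
print("wood",[s[y,x].tolist() for x,y in((325,230),(355,250),(340,245+20))],[t[y,x].tolist() for x,y in((350,175),(315,155),(310,140))])
E
```

```text
torch [[25, 172, 92], [22, 172, 83], [26, 204, 35]] [[22, 174, 141], [22, 174, 141], [22, 168, 112]]
wood [[24, 76, 171], [19, 95, 89], [106, 159, 53]] [[12, 59, 74], [17, 103, 183], [23, 85, 184]]
```

View pics/g3.png

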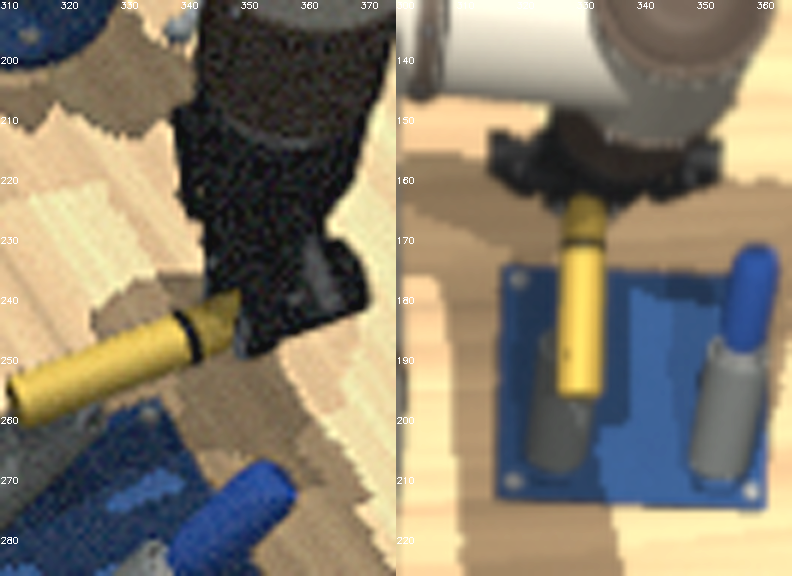

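It is pivoting nicely: the handle is now nearly level, with the tail at side (312,257). I'll measure its axis numerically.

```bash
cat > meas.py <<'E'
import sys;from h import *
from scipy import ndimage as nd
def axis(S,rois):
    N=[];ends=[]
    for n,(x0,y0,x1,y1) in rois.items():
        s=S[n];h=cv2.cvtColor(s["frame"],cv2.COLOR_BGR2HSV)[y0:y1,x0:x1]
        m=((h[...,0]>17)&(h[...,0]<32)&(h[...,1]>130)&(h[...,2]>40)).astype(np.uint8)
        m=cv2.morphologyEx(m,cv2.MORPH_CLOSE,np.ones((7,7)))
        l,k=nd.label(m);m=l==1+np.argmax(nd.sum(m,l,range(1,k+1)))
        p=np.argwhere(m)[:,::-1].astype(np.float32)+[x0,y0]
        d0=cv2.fitLine(np.float32(p),cv2.DIST_L2,0,.01,.01).ravel();d,c=d0[:2],d0[2:]
        # midline from per-slice centres over the fully visible middle
        t=(p-c)@d;w=(p-c)@[-d[1],d[0]];lo,hi=np.percentile(t,[3,97]);L=hi-lo
        b=np.arange(lo+.12*L,hi-.25*L,1.);mid=[(w[(t>=q)&(t<q+1)].min()+w[(t>=q)&(t<q+1)].max())/2 for q in b]
        k1,k0=np.polyfit(b+.5,mid,1);e=lambda u:c+d*u+np.array([-d[1],d[0]])*(k1*u+k0)
        a=np.float32([e(lo),e(hi)]);ends.append((n,a.round(1).tolist(),int(m.sum())))
        u=cv2.undistortPoints(a[:,None],s["intrinsics"],np.array(s["dist_coeffs"]))[:,0]
        R,T=s["extrinsics"][:3,:3],s["extrinsics"][:3,3];g=np.cross([*u[0],1],[*u[1],1])
        N.append((R.T@g,-g@T))
    A=np.array([q[0] for q in N]);b=np.array([q[1] for q in N])
    v=np.cross(A[0],A[1]);v/=np.linalg.norm(v);v*=np.sign(v[0]);p0=np.linalg.lstsq(A,b,rcond=None)[0]
    return v,p0,ends
if __name__=="__main__":
    q=list(map(int,sys.argv[1:9]));S=cams();v,p0,e=axis(S,{"side":q[:4],"top":q[4:]});print(e)
    st=r.get_state();P=st["position"];c=p0+v*((P[:2]-p0[:2])@v[:2]/(v[:2]@v[:2]))
    print("elev",np.degrees(np.arcsin(v[2])),"yaw",np.degrees(np.arctan2(v[1],v[0])),"axis at TCP xy",c,"TCP",P,"t",st["t"])
E
python3 meas.py 300 230 352 265 320 160 342 200
```

```text
[('side', [[313.0, 256.5], [350.1000061035156, 241.89999389648438]], 389), ('top', [[329.79998779296875, 194.10000610351562], [330.8999938964844, 161.0]], 257)]
elev 4.340350075207097 yaw -4.0691763976330195 axis at TCP xy [ 613.39775449 -229.91309311  120.18125354] TCP [ 613.39000817 -230.02198116  114.87568828] t 8.0
```

>>> {"method": "drive_tool", "body": {"deltas": [[0, 0.0002, 0, 0.004, 0], [0, 0, 0, 0.004, 0], [0, 0, 0, 0, 0]]}}

```text
t: 8.3
position: [613.3, -229.9, 106.2]
tcp_rot: [[0.998, -0.062, -0.0], [-0.062, -0.998, 0.0], [-0.0, -0.0, -1.0]]
wrist_force: [2.6, 1.3, 5.7]
gripper_width: 23.6
gripper_force: 63.5
```

>>> {"method": "drive_tool", "body": {"deltas": [[0, 0, 0, -0.02, 0], [0, 0, 0, -0.03, 0], [0, 0, 0, -0.03, 0], [0, 0, 0, 0, 0], [0, 0, 0, 0, 0]], "grip_force": 90}}

```text
t: 8.8
position: [611.5, -229.3, 184.8]
tcp_rot: [[0.998, -0.063, -0.004], [-0.063, -0.998, 0.002], [-0.004, -0.002, -1.0]]
wrist_force: [-0.9, 0.1, -2.9]
gripper_width: 22.5
gripper_force: 89.8
```

```bash
python3 meas.py 300 195 360 250 318 135 345 185; python3 look.py g4 310 170 300 110
```

```text
[('side', [[313.20001220703125, 240.89999389648438], [350.1000061035156, 227.89999389648438]], 371), ('top', [[332.79998779296875, 183.6999969482422], [333.8999938964844, 157.89999389648438]], 208)]
elev 2.2791000873410385 yaw -4.7280298640578735 axis at TCP xy [ 611.13538335 -230.58247693  192.34304483] TCP [ 611.23886305 -229.33132447  183.54422959] t 8.9
```

```bash
python3 - <<'E'
from meas import *
for i in range(4):
    S=cams()
    for ro in ({"side":(300,195,360,250),"top":(318,135,345,185)},{"side":(300,195,343,250),"top":(318,165,345,185)}):
        v,p,e=axis(S,ro);print(round(np.degrees(np.arcsin(v[2])),2),round(np.degrees(np.arctan2(v[1],v[0])),2),e)
t,er=tri(S,{"side":np.array(e[0][1][0]),"top":np.array(e[1][1][0])});print(t,er)
E
```

```text
2.09 -4.55 [('side', [[313.3999938964844, 241.10000610351562], [350.3999938964844, 228.0]], 369), ('top', [[332.8999938964844, 183.6999969482422], [333.8999938964844, 157.89999389648438]], 210)]
5.12 -5.63 [('side', [[313.20001220703125, 241.39999389648438], [341.5, 230.89999389648438]], 288), ('top', [[332.70001220703125, 183.89999389648438], [333.8999938964844, 165.10000610351562]], 151)]
1.03 -4.07 [('side', [[313.5, 240.89999389648438], [350.5, 227.89999389648438]], 376), ('top', [[333.1000061035156, 183.60000610351562], [333.79998779296875, 157.89999389648438]], 212)]
2.79 -5.53 [('side', [[313.29998779296875, 240.89999389648438], [341.6000061035156, 231.1999969482422]], 290), ('top', [[332.8999938964844, 183.89999389648438], [333.8999938964844, 165.10000610351562]], 153)]
0.28 -3.28 [('side', [[313.5, 240.89999389648438], [350.79998779296875, 227.60000610351562]], 374), ('top', [[333.3999938964844, 183.5], [333.6000061035156, 157.0]], 217)]
3.03 -4.31 [('side', [[313.29998779296875, 241.1999969482422], [341.3999938964844, 230.8000030517578]], 290), ('top', [[333.1000061035156, 184.0], [333.79998779296875, 165.0]], 155)]
-0.21 -2.8 [('side', [[313.70001220703125, 240.89999389648438], [350.79998779296875, 227.5]], 371), ('top', [[333.5, 183.89999389648438], [333.5, 157.0]], 222)]
0.31 -2.71 [('side', [[313.5, 241.0], [341.3999938964844, 230.6999969482422]], 287), ('top', [[333.5, 165.0], [333.5, 184.0]], 160)]
[ 539.71495436 -216.52341719  174.1058863 ] [12.03331623 -3.96891853 -3.51947712 15.33935431]
```

Allowing for noise, the torch is level within about 1°. Next I refine the coupling axis from the brass silhouette.

```bash
cat > bore.py <<'E'
from h import *
from scipy import ndimage as nd
S=cams()
def ray(n,p,z):
    s=S[n];u=cv2.undistortPoints(np.float32(p).reshape(-1,1,2),s["intrinsics"],np.array(s["dist_coeffs"]))[:,0]
    R,T=s["extrinsics"][:3,:3],s["extrinsics"][:3,3];d=np.c_[u,np.ones(len(u))]@R;o=-R.T@T
    return o+d*((z-o[2])/d[:,2])[:,None]
for f in("top0",):
    for thr in(115,125,135,145):
        im=cv2.imread(f"pics/{f}.png");x0,y0,x1,y1=218,122,255,165
        h=cv2.cvtColor(im,cv2.COLOR_BGR2HSV)[y0:y1,x0:x1]
        m=(h[...,0]>12)&(h[...,0]<28)&(h[...,1]>thr)&(h[...,2]>40)
        l,k=nd.label(m);m=l==1+np.argmax(nd.sum(m,l,range(1,k+1)));m=nd.binary_fill_holes(m)
        p=np.argwhere(m)[:,::-1]+[x0,y0];c=p.mean(0)
        d=np.linalg.svd(p-c,full_matrices=0)[2][0];d*=np.sign(-d[1]);n=np.array([-d[1],d[0]])
        t=(p-c)@d;w=(p-c)@n;b=np.arange(t.min()+5,t.max()-5,1.)
        mid=[(w[(abs(t-q)<.7)].min()+w[(abs(t-q)<.7)].max())/2 for q in b];wd=[np.ptp(w[abs(t-q)<.7]) for q in b]
        k1,k0=np.polyfit(b,mid,1);e=[c+d*q+n*(k1*q+k0) for q in(t.min(),t.max())]
        g=ray("top",e,180);v=g[1]-g[0]
        print(thr,m.sum(),np.round(e,1).tolist(),"yaw",np.degrees(np.arctan2(v[1],v[0])),np.round(g,1).tolist(),np.round(np.median(wd),1))
V=np.load("fit.npz")["V"];print(pj(S["top"],tf(V,[(-55,0,180),(55,0,180)])))
E
python3 bore.py
```

```text
115 470 [[244.1, 159.0], [228.1, 127.4]] yaw 25.450982207892217 [[618.3, 68.9, 180.0], [731.2, 122.6, 180.0]] 12.5
125 451 [[244.0, 159.0], [228.2, 127.4]] yaw 25.078353990265267 [[618.1, 69.3, 180.0], [731.4, 122.3, 180.0]] 12.1
135 430 [[244.0, 158.5], [228.3, 127.8]] yaw 25.710495066687916 [[619.8, 69.2, 180.0], [729.7, 122.1, 180.0]] 11.6
145 119 [[230.0, 153.5], [251.8, 153.0]] yaw -89.89172776399742 [[638.4, 116.3, 180.0], [638.6, 42.7, 180.0]] 12.8
[[244.24281142 157.22978425]
 [229.94129825 129.60374724]]
```

```bash
python3 - <<'E'
from meas import *
S=cams();v,p,e=axis(S,{"side":(300,195,360,250),"top":(318,135,345,185)});print(e)
P=r.get_state()["position"];print(P,r.get_state()["t"])
x=np.array([np.cos(np.radians(-3.6)),np.sin(np.radians(-3.6)),0])
for n in("side","top"):
    im=S[n]["frame"]
    for dz in(6,8):
        for L in(104,108,112): print(n,dz,L,pj(S[n],P+[0,0,dz]-L*x).round(1), pj(S[n],P+[0,0,dz]).round(1))
# tail extreme along axis of the mask
for n,(x0,y0,x1,y1) in {"side":(300,195,360,250),"top":(318,135,345,200)}.items():
    h=cv2.cvtColor(S[n]["frame"],cv2.COLOR_BGR2HSV)[y0:y1,x0:x1];m=(h[...,0]>17)&(h[...,0]<32)&(h[...,1]>130)&(h[...,2]>40)
    q=np.argwhere(m)[:,::-1]+[x0,y0];print(n,q[q[:,0].argmin()] if n=="side" else q[q[:,1].argmax()],np.bincount(q[:,1] if n=="top" else q[:,0])[(170 if n=="top" else 305):][:25])
E
```

```text
[('side', [[313.70001220703125, 240.8000030517578], [350.79998779296875, 227.1999969482422]], 374), ('top', [[333.5, 183.89999389648438], [333.5, 157.0]], 222)]
[ 613.27098462 -229.92755718  186.67111602] 9.6
side 6 104 [[317.3 239. ]] [[352.3 226.7]]
side 6 108 [[315.9 239.4]] [[352.3 226.7]]
side 6 112 [[314.5 239.9]] [[352.3 226.7]]
side 8 104 [[317.4 238.5]] [[352.4 226.3]]
side 8 108 [[316. 239.]] [[352.4 226.3]]
side 8 112 [[314.6 239.5]] [[352.4 226.3]]
top 6 104 [[333.2 188. ]] [[333.7 157.5]]
top 6 108 [[333.2 189.2]] [[333.7 157.5]]
top 6 112 [[333.2 190.4]] [[333.7 157.5]]
top 8 104 [[333.3 187.9]] [[333.8 157.3]]
top 8 108 [[333.3 189.1]] [[333.8 157.3]]
top 8 112 [[333.3 190.2]] [[333.8 157.3]]
side [312 237] [ 0  0  0  0  0  0  0  3  7  8  9  9 10 10 10 10  9 10 10  9 10 10  9 10
  9]
top [330 191] [8 8 8 8 8 8 8 8 7 8 8 8 7 7 8 7 7 7 7 7 7 7]
```

>>> {"method": "drive_tool", "body": {"deltas": [[0, -0.0214, -0.01, 0, 0], [0, -0.0214, -0.02, 0, 0], [0, -0.0214, -0.02, 0, 0], [0, -0.0214, -0.025, 0, 0], [0, -0.0214, -0.025, 0, 0], [0, 0, -0.025, 0.003, 0], [0, 0, -0.025, 0.003, 0], [0, 0, -0.025, 0.003, 0], [0, 0, -0.025, 0.003, 0], [0, 0, -0.022, 0.002, 0], [0, 0, -0.0146, 0, 0], [0, 0, -0.008, 0, 0]]}}

```text
t: 10.8
position: [521.8, 21.8, 172.9]
tcp_rot: [[0.998, -0.061, 0.001], [-0.061, -0.998, 0.0], [0.001, -0.0, -1.0]]
wrist_force: [0.3, -0.4, -2.8]
gripper_width: 23.1
gripper_force: 89.8
```

>>> {"method": "drive_tool", "body": {"deltas": [[0, 0, 0, 0, -0.04], [0, 0, 0, 0, -0.08], [0, 0, 0, 0, -0.08], [0, 0, 0, 0, -0.08], [0, 0, 0, 0, -0.08], [0, 0, 0, 0, -0.08], [0, 0, 0, 0, -0.07], [0, 0, 0, 0, 0], [0, 0, 0, 0, 0], [0, 0, 0, 0, 0]]}}

```text
t: 11.8
position: [521.6, 20.6, 172.7]
tcp_rot: [[0.902, 0.432, 0.0], [0.432, -0.902, 0.0], [0.0, 0.0, -1.0]]
wrist_force: [0.8, 0.3, -2.4]
gripper_width: 22.7
gripper_force: 89.8
```

```bash
cat > chk.py <<'E'
from h import *
S=cams();st=r.get_state();P,R=st["position"],st["tcp_rot"];x=R[:,0]
print(P.round(1),"yaw",np.degrees(np.arctan2(x[1],x[0])).round(2),st["t"])
for n in S:
    for L in(-112,0,64):print(n,L,pj(S[n],P+[0,0,6]+L*x).round(1).tolist())
    cv2.imwrite(f"pics/c_{n}.png",S[n]["frame"])
def c(im,x,y,k=5):
    w,h=80,115;o=cv2.convertScaleAbs(cv2.resize(im[y:y+h,x:x+w],None,fx=k,fy=k,interpolation=cv2.INTER_CUBIC),alpha=1.3,beta=15)
    for i in range(0,w,10):cv2.putText(o,str(x+i),(i*k,8),0,.3,(255,255,255),1)
    for i in range(10,h,10):cv2.putText(o,str(y+i),(0,i*k+3),0,.3,(255,255,255),1)
    return o
cv2.imwrite("pics/fin.png",np.hstack([c(S["side"]["frame"],255,128),c(S["top"]["frame"],220,115)]))
E
python3 chk.py
```

```text
[521.6  20.7 172.6] yaw 25.64 11.9
side -112 [[256.6, 203.0]]
side 0 [[281.0, 180.5]]
side 64 [[294.0, 168.6]]
top -112 [[274.2, 216.8]]
top 0 [[258.9, 186.9]]
top 64 [[250.4, 170.2]]
```

View pics/fin.png

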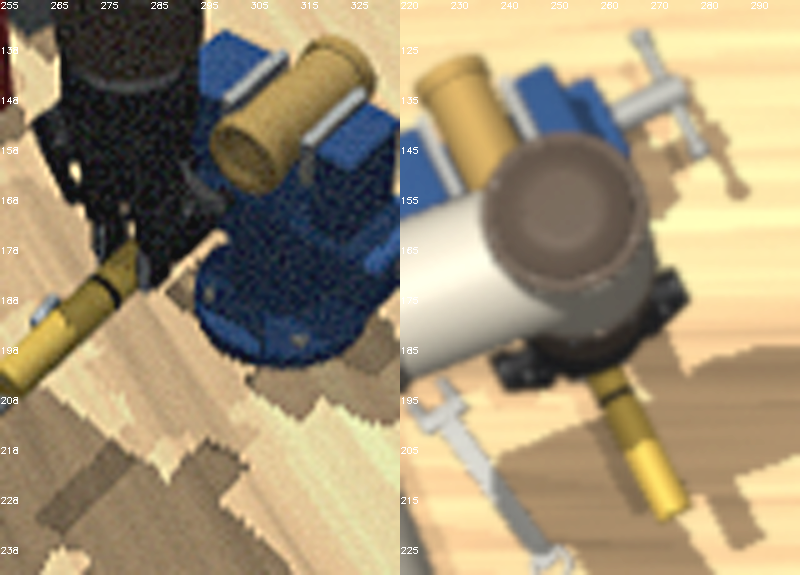

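```bash
python3 - <<'E'
from meas import *
st=r.get_state();P=st["position"];u=st["tcp_rot"][:,0];o=[]
for i in range(8):
    S=cams();v,p,e=axis(S,{"side":(245,175,275,215),"top":(255,188,285,225)})
    c=p+v*((P[:2]-p[:2])@u[:2]/(v[:2]@u[:2]));o.append([np.degrees(np.arcsin(v[2])),np.degrees(np.arctan2(v[1],v[0])),*c])
print(e);print(np.round(o,1));print(np.mean(o,0),P,r.get_state()["t"])
E
```

```text
[('side', [[255.60000610351562, 204.60000610351562], [274.70001220703125, 186.60000610351562]], 233), ('top', [[259.70001220703125, 187.6999969482422], [274.0, 216.60000610351562]], 276)]
[[2.300e+00 2.460e+01 5.223e+02 1.930e+01 1.802e+02]
 [1.800e+00 2.490e+01 5.221e+02 1.970e+01 1.797e+02]
 [1.200e+00 2.490e+01 5.221e+02 1.970e+01 1.790e+02]
 [3.000e-01 2.480e+01 5.221e+02 1.960e+01 1.773e+02]
 [1.900e+00 2.490e+01 5.221e+02 1.970e+01 1.797e+02]
 [2.100e+00 2.480e+01 5.221e+02 1.970e+01 1.798e+02]
 [1.400e+00 2.490e+01 5.221e+02 1.970e+01 1.791e+02]
 [1.900e+00 2.490e+01 5.221e+02 1.970e+01 1.798e+02]]
[  1.62033225  24.85448711 522.10753089  19.6188182  179.30565425] [521.5900827   20.6971019  172.62894259] 12.7
```

The torch's handle runs from side (256,205) to (275,187), and its line extends to the bore mouth at about (304,160). In the top view it is parallel to the coupling axis, about 1 px to the right. I'll make a small trim, settle and hand in.

>>> {"method": "drive_tool", "body": {"deltas": [[0, 0, -0.0015, 0.001, 0], [0, 0, 0, 0, 0], [0, 0, 0, 0, 0], [0, 0, 0, 0, 0], [0, 0, 0, 0, 0], [0, 0, 0, 0, 0]]}}

```text
t: 13.3
position: [521.0, 22.2, 171.6]
tcp_rot: [[0.901, 0.433, 0.0], [0.433, -0.901, 0.0], [0.0, 0.0, -1.0]]
wrist_force: [0.0, -0.1, -2.7]
gripper_width: 22.8
gripper_force: 89.8
```

```bash
python3 -c "
from cell import r
s=r.get_state();print(s['position'],s['gripper_width'],s['gripper_force'],abs(s['dq']).max());print(r.hand_in())"
```

```text
[520.96443831  22.16626481 171.64025921] 22.81337403996183 89.83090281486511 0.04659140063047742
the job is handed in; nothing more can be done
None
```

The job is handed in at about 13 s, with the torch held still, lens towards the coupling and about 5 cm short of it, within roughly 2° of level and 2–3 mm of the bore line by camera estimate; the lens itself was hidden by the gripper, and the hand-in gave no verdict.

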